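# Pack and latch the travel coffee box

### The job

Pack the travel coffee box: tip the wafers off the slatted tray straight into the box's large bay and set the empty tray back down flat on the dresser, put every wafer that lies about on the dresser into the large bay as well, and stand the tamper upright in the small bay. Once everything is in, shut the lid fully, and then swing the hasp over the lid's catch until it lies flat on the lid. Leave the cups and the tin as they are.

Things in the scene. Friction and masses are not known exactly. Their poses are not given: they have to be found in the camera images.
- box: Open wooden box fixed to the dresser, 162 (its x) x 245 (its y) x 95 mm high, walls 6 mm, floor 8 mm; origin at the centre of its underside, z up. A divider (6 mm thick, top at 85 mm) at its y = +31.5 mm parts a large bay (-y side) from a small bay (+y side). The lid is hinged on its +x rim; the hasp's bracket (12 mm deep, 34 wide, top at 103 mm) is on the middle of its -x face
- big_bay (a point): Centre of the large bay's floor, 8 mm above the dresser, axes as the box; the bay is 150 mm (x) x 145 mm (y) inside
- small_bay (a point): Centre of the small bay's floor, 8 mm above the dresser, axes as the box; the bay is 150 mm (x) x 82 mm (y) inside
- lid (a joint): Lid angle, rad: 0 = shut, 1.57 = straight up, 1.9 = leaning back at its stop. A board 168 x 249 x 10 mm; its hinge axis lies along the box's y at box x = +81 mm, z = 95 mm. The hinge is stiff, the lid stays where it is left (3 to 5 N at its edge move it)
- lid_edge (a point): Middle of the lid's free edge, at the lid's upper (outer) surface, 165 mm from the hinge axis
- hasp (a joint): Hasp angle, rad: 0 = flat over the lid's catch, pointing to the box's +x; 1.57 = straight up; 1.9 = leaning away from the lid, at its stop. Slotted steel strap 66 x 30 x 4 mm; hinge axis along the box's y at box x = -87, z = 109 mm. It stays where it is left and moves at under 1 N. The catch is a staple on the lid, 28 mm from its front edge
- hasp_tip (a point): Middle of the hasp's free end, 64 mm from its hinge axis; a 10 mm lip stands up there from the strap's outer face
- tray: Loose slatted ash tray, 190 (its x) x 120 (its y) mm, floor 8 mm thick, 300 g; origin at the centre of its underside, z up. Its -x end is a wall 12 mm thick, 45 mm high, full width: the handle (wall centre at x = -89 mm; beside it the floor is free of wafers for 50 mm). The long sides have rims 6 mm thick, 18 mm high; the +x end is open
- tray_edge (a point): Middle of the tray's open edge, on the upper face of its floor (tray x = +95 mm, z = 8 mm)
- tamper: Loose steel coffee tamper standing upright: round foot 54 mm across and 20 mm high, thin neck, round handle 32 mm across from 36 to 78 mm height; origin at the centre of its underside, z up; about 350 g
- tamper_grip (a point): Middle of the tamper's handle, on its axis, 57 mm above its underside
- cup1: White espresso cup, 68 mm across, 58 mm high, a bystander; origin at the centre of its underside, z up
- cup2: The second such cup, a bystander
- tin: Round aluminium tin with twist cap, 88 mm across, 78 mm high, a bystander; origin at the centre of its underside, z up
- wafer1: Loose paper-wrapped wafer, a block 36 (its x) x 24 (its y) x 18 mm with a copper-coloured band round its middle, 30 g; origin at the centre of its underside, z up. Starts on the tray; may be absent
- wafer2: Loose paper-wrapped wafer, a block 36 (its x) x 24 (its y) x 18 mm with a copper-coloured band round its middle, 30 g; origin at the centre of its underside, z up. Starts on the tray; may be absent
- wafer3: Loose paper-wrapped wafer, a block 36 (its x) x 24 (its y) x 18 mm with a copper-coloured band round its middle, 30 g; origin at the centre of its underside, z up. Starts on the tray; may be absent
- wafer4: Loose paper-wrapped wafer, a block 36 (its x) x 24 (its y) x 18 mm with a copper-coloured band round its middle, 30 g; origin at the centre of its underside, z up. Starts on the tray; may be absent
- wafer5: Loose paper-wrapped wafer, a block 36 (its x) x 24 (its y) x 18 mm with a copper-coloured band round its middle, 30 g; origin at the centre of its underside, z up. Starts on the tray; may be absent
- wafer6: Loose paper-wrapped wafer, a block 36 (its x) x 24 (its y) x 18 mm with a copper-coloured band round its middle, 30 g; origin at the centre of its underside, z up. Starts somewhere on the dresser; may be absent
- wafer7: Loose paper-wrapped wafer, a block 36 (its x) x 24 (its y) x 18 mm with a copper-coloured band round its middle, 30 g; origin at the centre of its underside, z up. Starts somewhere on the dresser; may be absent
- wafer8: Loose paper-wrapped wafer, a block 36 (its x) x 24 (its y) x 18 mm with a copper-coloured band round its middle, 30 g; origin at the centre of its underside, z up. Starts somewhere on the dresser; may be absent

How it is judged:
By the outcome, as a careful person would: the job done as asked, in the order asked, and still so for the second after the job is handed in, with the robot touching nothing.
Of wafer1, wafer2, wafer3, wafer4, wafer5 only 3 to 5 are there at a start; the rules pass over those that are not, and their reading is None.
Of wafer6, wafer7, wafer8 only 2 to 3 are there at a start; the rules pass over those that are not, and their reading is None.
At some moment in a run one of wafer6, wafer7, wafer8, tamper may be knocked a few centimetres aside while the robot is not near it.
It also fails if it takes over 200 s, if anything falls off the work surface, if the arm or the gripper's body presses on something with over 40 N, if the wrist force passes 120 N, or if a joint passes its speed limit or range.

### The arm

A 7-joint arm with a two-finger parallel gripper is mounted at the origin on the work surface. World frame = base frame: x ahead of the robot, y to its left, z up, the work surface at z = 0. Lengths are in m, angles in rad, forces in N, time in s.
With the tool pointing down it reaches from about 0.4 to 0.85 m from the base axis. Payload 4.5 kg.
Tool frame: the origin (TCP) lies midway between the tips of the shut fingers; the grasp point (between the pads) lies 19 mm behind it; z points along the fingers, y is the line along which they close (so a half turn about z gives the same grasp; the last joint's range is limited). The gripper opens to 88 mm and grips with 3 to 60 N. Pads are 18 mm wide; open, the fingers measure 123 mm over their backs; the gripper's body (75 mm by 187 mm) begins 45 mm behind the grasp point.
Start: joints at [-1.291, 0.689, -0.195, 1.565, 0.157, 0.902, -0.215], TCP at [0.152, 0.606, 0.239] pointing down, gripper open.
Joint ranges: [-3.01, 3.01], [-0.46, 2.08], [-1.47, 1.51], [0.13, 2.56], [-1, 4.14], [0.04, 2.09], [-2.66, 2.66]. Speed limits (rad/s): [2.57, 2.57, 3.14, 3.14, 3.14, 3.14, 3.14].

### API

Orientations are given as a unit quaternion [x, y, z, w].
In Python, from plant import r gives the robot as it stands.
- The arm moves only by the tool move_arm, never from a script. Its argument "targets" is a list that holds one entry, the list of rows, each a list of 7 numbers: the opening, from 0 (shut) to 1 (fully open), then the shift along the tool's x, y, z in mm, then the turn, a rotation vector about the tool's x, y, z in degrees. In form: [[[claw, dx, dy, dz, ax, ay, az], ...]]. A call has 1 to 10 rows; each row is the pose to reach, as a shift and turn from the pose commanded when the call began, along the tool's axes at that moment; what a row does not reach only later rows make up. A row lasts 1/8 s, in which the tool goes at most 62.5 mm and 10.7 degrees, less where a joint would pass 70% of its speed; a pose out of reach is approached as far as the arm can. A call with a gripper value outside its range is refused whole. The fingers move at their own pace and stop on an object; "newtons" is the grip in N (left out, the last holds). Time passes only in rows, so rows that repeat a pose let the fingers close. It gives the time, the measured TCP pose, the force, the opening and the grip force at its end, in the units of the state.
- r.get_state(): the state, without advancing time (a new reading comes with each control period).
- r.snapshot(name): name is "scene" or "top" or "wrist"; returns the picture (400x640x3 uint8, red, green, blue); there is no depth.
- r.camera_info(name): a dict with "fx", "fy", "cx", "cy" (pixels), "R" (3x3) and "t" (3): a world point X has camera coordinates R X + t. Camera axes: x right, y down, z forward; pixel columns grow to the right and rows downward; lengths in m; the calibration is good to about 2 mm. A picture is of the moment at which its call begins: read the wrist's pose just before it. camera_info takes no time and is no camera call; for the wrist camera it gives the pose at the moment of the call.
- r.finish_job(): hands the job in; it is judged then, once.
The state is a dict: "clock": time; "q": joint angles; "qd": joint speeds; "joint_torque": joint torques, N m; "tool_pos": TCP position; "eef_rot": TCP orientation; "contact_force": force on the tool from outside, world axes, zero at the start; "moment": the same for the moment, N m; "opening": opening from 0.0 (shut) to 1.0 (fully open); "finger_force": force on a finger pad.
Only numpy, scipy, OpenCV 4.12 (cv2) and the standard library are available. Lean on these libraries where they do the work, as an engineer would, in place of code of your own. Each camera call takes 0.05 s, during which the arm holds its last target. There are 200 camera calls.

## Working session

There is one attempt and no reset: what is moved stays moved. The work goes in short steps, Python scripts to look and compute and a tool call to move; the robot and the scene stay as the last step left them, time stands still between calls to the robot, and variables do not carry over. Pictures are saved under pics/ and viewed, at most 14 in all, crops included, and the job is handed in when it is done.

Besides the shell and the picture viewer there is one more tool, called by a JSON object that holds its "op" and its "data", one argument or row to a line. move_arm: Moves the arm, as the interface text tells. Its arguments: {"type":"object","properties":{"targets":{"type":"array","items":{"type":"array","items":{"type":"array","items":{"type":"number"}}}},"newtons":{"type":"number"}},"required":["targets"]}

```bash
ls; mkdir -p pics; python3 - <<'E'
from plant import r
import cv2,numpy as np
s=r.get_state();print(s)
for n in("top","scene"):
    i=r.camera_info(n);print(n,i)
    cv2.imwrite(f"pics/{n}0.png",r.snapshot(n)[:,:,::-1])
E
```

```text
pics
{'clock': 0.0, 'q': array([-1.2912067 ,  0.68999077, -0.19448929,  1.56637696,  0.15734364,
        0.90251612, -0.21506556]), 'qd': array([ 3.68874805e-04, -1.25202597e-03,  1.01437468e-03,  2.64872865e-04,
        1.05812747e-03, -9.06420388e-05, -6.22202004e-04]), 'joint_torque': array([-1.07085320e-04, -5.27559614e+01, -1.26719903e+00, -1.53424537e+01,
       -5.26618597e-02,  6.35982797e-03,  1.73523035e-04]), 'tool_pos': array([0.15199122, 0.60556096, 0.23789643]), 'eef_rot': array([ 1.22520677e-01,  9.92465508e-01, -9.48005901e-04, -2.11969381e-05]), 'contact_force': array([ 0.63387877,  0.16769571, -1.2512961 ]), 'moment': array([-0.01893602, -0.03102421,  0.02131638]), 'finger_force': 0.0, 'opening': 0.9997191872128223}
top {'fx': 516.3535671341521, 'fy': 516.3535671341521, 'cx': 313.9451410462871, 'cy': 192.7526651986174, 'R': array([[-0.01848368, -0.99979917,  0.00774419],
       [-0.99018627,  0.01723172, -0.13868749],
       [ 0.13852619, -0.01023165, -0.99030592]]), 't': array([0.05883449, 0.55424861, 1.76641148])}
scene {'fx': 438.2095240097449, 'fy': 438.2095240097449, 'cx': 320.03120650740146, 'cy': 201.3244046624325, 'R': array([[ 0.60403067,  0.79693459,  0.00649665],
       [ 0.54845643, -0.40975646, -0.72889998],
       [-0.57822356,  0.44384108, -0.68458937]]), 't': array([-0.3481245 , -0.21406413,  1.49326242])}
```

View pics/top0.png

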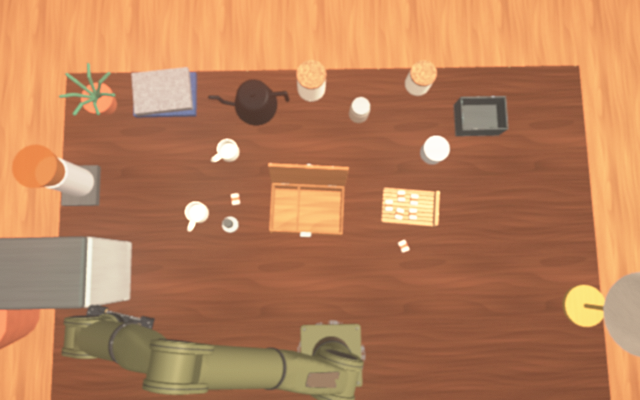

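View pics/scene0.png

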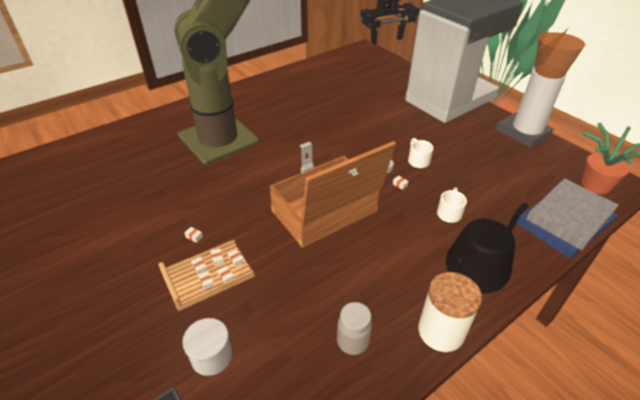

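The top view shows the box at about (307,208) with its lid up, and the tray at (410,207) with its handle on the right. Loose wafers lie at (235,199) and (403,246), and the tamper is at (230,224). I'll enlarge this area.

```bash
cat > h.py <<'E'
from plant import r
import cv2,numpy as np
from scipy.spatial.transform import Rotation as Ro
def px2w(i,u,v,z):
    R,t=np.array(i["R"]),np.array(i["t"])
    d=R.T@np.array([(u-i["cx"])/i["fx"],(v-i["cy"])/i["fy"],1]);c=-R.T@t
    return c+d*(z-c[2])/d[2]
def w2px(i,X):
    c=np.array(i["R"])@np.array(X)+i["t"];return np.array([i["fx"]*c[0]/c[2]+i["cx"],i["fy"]*c[1]/c[2]+i["cy"]])
def crop(img,x0,y0,x1,y1,k,name):
    cv2.imwrite(name,cv2.resize(img[y0:y1,x0:x1,::-1],None,fx=k,fy=k,interpolation=cv2.INTER_CUBIC))
def delta(p,yaw=None,R=None):
    """shift mm / turn deg in current tool axes to reach TCP p with R (or tool-down with y axis at yaw deg)"""
    s=r.get_state();R0=Ro.from_quat(s["eef_rot"]);
    d=R0.inv().apply(np.array(p)-s["tool_pos"])*1000
    if R is None: R=down(yaw)
    return np.round(d,1),np.round((R0.inv()*R).as_rotvec(degrees=True),1)
def down(yaw):
    y=np.radians(yaw);yv=np.array([np.cos(y),np.sin(y),0]);z=np.array([0,0,-1.]);return Ro.from_matrix(np.c_[np.cross(yv,z),yv,z])
E
python3 - <<'E'
from h import *
img=cv2.imread("pics/top0.png")[:,:,::-1]
crop(img,185,130,451,260,3,"pics/c0.png")
E
```

```text
(no output)
```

View pics/c0.png

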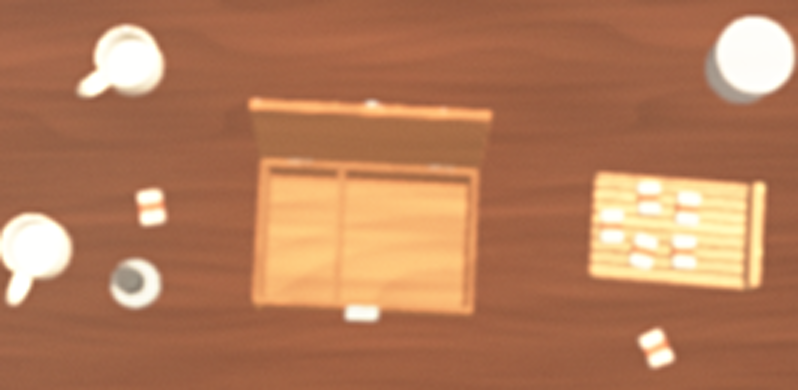

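```bash
cat >> h.py <<'E'
from scipy.optimize import least_squares
def fit(i,pts,pix,x0):
    """planar pose (x,y,yaw) of body points to pixels"""
    pts=np.array(pts,float);pix=np.array(pix,float)
    def f(p):
        c,s=np.cos(p[2]),np.sin(p[2]);W=np.c_[c*pts[:,0]-s*pts[:,1]+p[0],s*pts[:,0]+c*pts[:,1]+p[1],pts[:,2]]
        return np.ravel([w2px(i,w) for w in W]-pix)
    o=least_squares(f,x0);return o.x,np.abs(o.fun).max()
E
python3 - <<'E'
from h import *
i=r.camera_info("top")
C=lambda u,v:(185+u/3,130+v/3)
W=lambda u,v,z:np.round(px2w(i,*C(u,v),z),4)
print("rim TL,TR,BR,BL",[W(*p,.095) for p in((258,159),(479,168),(473,313),(252,304))])
b=fit(i,[(-.081,.1225,.095),(-.081,-.1225,.095),(.081,.1225,.095),(.081,-.1225,.095),(-.087,0,.109)],[C(252,304),C(473,313),C(260,159),C(479,168),C(362,313)],[.6,0,0]);print("box",b)
# tray: wall top outer corners, open end rim corners (z .018)
t=fit(i,[(.095,-.06,.018),(.095,.06,.018),(-.095,-.06,.045),(-.095,.06,.045)],[C(597,172),C(590,276),C(766,182),C(761,288)],[.6,-.3,1.57]);print("tray",t)
print("wafer A (by tamper)",[W(*p,.018) for p in((150,194),(153,220))],W(151,207,.018))
print("wafer B (by tray)",[W(*p,.018) for p in((651,336),(663,361))],W(656,348,.018))
print("tamper handle",W(130,279,.078),"foot",W(136,284,.02))
for n,p in dict(w1=(650,197),w2=(688,208),w3=(611,226),w4=(643,251),w5=(684,251)).items(): print(n,W(*p,.026))
print("cups",W(130,58,.058),W(35,245,.058),"tin",W(755,57,.078))
print("hasp",W(362,313,.15))
E
```

```text
rim TL,TR,BR,BL [array([0.5832, 0.1945, 0.095 ]), array([ 0.5686, -0.0552,  0.095 ]), array([ 0.4051, -0.0441,  0.095 ]), array([0.4195, 0.2023, 0.095 ])]
box (array([ 0.49390699,  0.0739323 , -0.06094896]), np.float64(0.5480749947523123))
tray (array([ 0.50197243, -0.28991235,  1.47018281]), np.float64(0.6137016912365425))
wafer A (by tamper) [array([0.5561, 0.3274, 0.018 ]), array([0.5252, 0.3238, 0.018 ])] [0.5407 0.3262 0.018 ]
wafer B (by tray) [array([ 0.379 , -0.2557,  0.018 ]), array([ 0.3499, -0.2684,  0.018 ])] [ 0.365  -0.2609  0.018 ]
tamper handle [0.4513 0.341  0.078 ] foot [0.4502 0.3431 0.02  ]
w1 [ 0.5412 -0.2599  0.026 ]
w2 [ 0.5274 -0.304   0.026 ]
w3 [ 0.5078 -0.2128  0.026 ]
w4 [ 0.4778 -0.2491  0.026 ]
w5 [ 0.4769 -0.297   0.026 ]
cups [0.7108 0.3453 0.058 ] [0.4939 0.4529 0.058 ] tin [ 0.6953 -0.3788  0.078 ]
hasp [0.4041 0.0794 0.15  ]
```

{"op": "move_arm", "data": {
  "targets": [
    [[1, 0, 0, -60, 0, 0, 0], [1, 0, 0, -120, 0, 0, 0], [1, -20, -30, -160, 0, 0, 0], [1, -70, -75, -160, 0, 0, -3], [1, -120, -120, -160, 0, 0, -5], [1, -170, -170, -160, 0, 0, -8], [1, -210, -215, -160, 0, 0, -10.5], [1, -240, -270, -160, 0, 0, -10.5], [1, -275, -330, -160, 0, 0, -10.5], [1, -310, -390, -160, 0, 0, -10.5]]
  ],
  "newtons": 60
}}

```text
clock: 1.35
tool_pos: [0.3499, 0.1783, 0.3986]
eef_rot: [0.031, 1.0, -0.0, 0.0]
contact_force: [2.0, -1.1, -1.4]
opening: 0.999
finger_force: 0.0
```

{"op": "move_arm", "data": {
  "targets": [
    [[1, -60, -60, 0, 0, 0, 0], [1, -95, -120, 0, 0, 0, 0], [1, -130, -180, 0, 0, 0, 0], [1, -180, -240, 0, 0, 0, 0], [1, -200, -300, 0, 0, 0, 0], [1, -200, -330, 60, 0, 0, 0], [1, -200, -330, 60, 0, 0, 0], [1, -200, -330, 60, 0, 0, 0]]
  ]
}}

```text
clock: 2.35
tool_pos: [0.5272, -0.1637, 0.3364]
eef_rot: [0.034, 0.999, -0.0, -0.003]
contact_force: [-0.5, 1.1, -0.7]
opening: 0.998
finger_force: 0.0
```

```bash
python3 - <<'E'
from h import *
s=r.get_state();print(s["q"].round(2),s["tool_pos"],s["clock"]);print(delta([.481,-.136,.30],86.5))
E
```

```text
[ 0.2   0.48  0.03  1.66 -0.02  1.01  1.74] [ 0.5271528  -0.16370389  0.33644667] 2.35
(array([47.7, 24.6, 36.7]), array([-0. , -0.3, -0.4]))
```

{"op": "move_arm", "data": {
  "targets": [
    [[1, 48, 25, 0, 0, 0, 0], [1, 48, 25, 0, 10, 0, 0], [1, 48, 25, 0, 20, 0, 0], [1, 48, 25, 0, 30, 0, 0], [1, 48, 25, 0, 40, 0, 0], [1, 48, 25, 0, 45, 0, 0], [1, 48, 25, 0, 50, 0, 0], [1, 48, 25, 0, 50, 0, 0]]
  ]
}}

```text
clock: 3.35
tool_pos: [0.483, -0.1304, 0.3378]
eef_rot: [0.026, 0.906, -0.422, -0.013]
contact_force: [-0.0, 0.0, -0.6]
opening: 1.001
finger_force: 0.0
```

```bash
python3 - <<'E'
from h import *
s=r.get_state();print(s["q"].round(2),s["tool_pos"],s["clock"]);print(delta([.481,-.136,.336],86.5))
E
```

```text
[-0.56  0.6   0.38  1.94  0.73  1.05  0.79] [ 0.48300307 -0.1303706   0.3378379 ] 3.35
(array([ 1.7, -2.3,  5.6]), array([-49.9,   0. ,   0.2]))
```

{"op": "move_arm", "data": {
  "targets": [
    [[1, 0, 0, 0, -10, 0, 0], [1, 0, 0, 0, -20, 0, 0], [1, 0, 0, 0, -30, 0, 0], [1, 0, 0, 0, -40, 0, 0], [1, 0, 0, 0, -50, 0, 0], [1, 0, 0, 0, -50, 0, 0]]
  ]
}}

```text
clock: 4.1
tool_pos: [0.4814, -0.1393, 0.3406]
eef_rot: [0.037, 0.999, -0.001, 0.002]
contact_force: [-0.2, -0.7, -0.2]
opening: 1.001
finger_force: 0.0
```

{"op": "move_arm", "data": {
  "targets": [
    [[1, -7, -60, 0, 0, 0, 2], [1, -14, -120, 0, 0, 0, 2], [1, -21, -180, 40, 0, 0, 2], [1, -27, -241, 80, 0, 0, 2], [1, -27, -241, 140, 0, 0, 2], [1, -27, -241, 200, 0, 0, 2], [1, -27, -241, 200, 0, 0, 2], [1, -27, -241, 200, 0, 0, 2]]
  ]
}}

```text
clock: 5.1
tool_pos: [0.4958, -0.3748, 0.1402]
eef_rot: [0.048, 0.999, -0.0, 0.001]
contact_force: [-0.5, -0.4, 0.6]
opening: 1.001
finger_force: 0.0
```

```bash
python3 - <<'E'
from h import *
s=r.get_state();print(s["q"].round(2),s["tool_pos"],s["clock"]);print(delta([.493,-.3785,.011],84.2))
i=r.camera_info("wrist");img=r.snapshot("wrist");cv2.imwrite("pics/w1.png",img[:,:,::-1])
x,y,a=.50197,-.28991,1.47018
for p in((-.095,-.06,.045),(-.095,.06,.045),(-.083,-.06,.045),(-.083,.06,.045),(.095,-.06,.018),(.095,.06,.018)):
    print(p,w2px(i,[x+np.cos(a)*p[0]-np.sin(a)*p[1],y+np.sin(a)*p[0]+np.cos(a)*p[1],p[2]]).round())
E
```

```text
[ 0.55  0.81  0.04  1.67 -0.04  0.66  2.09] [ 0.4958268  -0.37477341  0.14022646] 5.1
(array([  2.7,  -3.9, 129.2]), array([-0. ,  0.1,  0.3]))
(-0.095, -0.06, 0.045) [306. 265.]
(-0.095, 0.06, 0.045) [305. 102.]
(-0.083, -0.06, 0.045) [321. 265.]
(-0.083, 0.06, 0.045) [323. 102.]
(0.095, -0.06, 0.018) [534. 251.]
(0.095, 0.06, 0.018) [561. 102.]
```

View pics/w1.png

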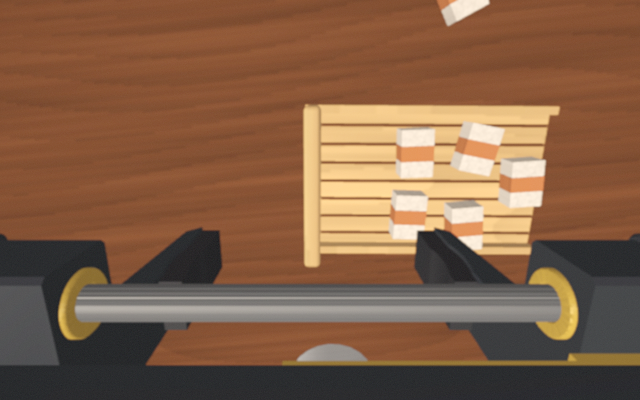

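The wrist view agrees with the model to about 2 px: the handle wall runs (304–321, 104–267), and there are five wafers on the tray. I'll part-close the gripper so the inner finger clears the wafers.

{"op": "move_arm", "data": {
  "targets": [
    [[0.45, 3, -4, 0, 0, 0, 0], [0.45, 3, -4, 40, 0, 0, 0], [0.45, 3, -4, 80, 0, 0, 0], [0.45, 3, -4, 110, 0, 0, 0], [0.45, 3, -4, 128, 0, 0, 0], [0.45, 3, -4, 128, 0, 0, 0], [0, 3, -4, 128, 0, 0, 0], [0, 3, -4, 128, 0, 0, 0], [0, 3, -4, 128, 0, 0, 0], [0, 3, -4, 128, 0, 0, 0]]
  ],
  "newtons": 60
}}

```text
clock: 6.4
tool_pos: [0.4914, -0.3792, 0.0115]
eef_rot: [0.049, 0.999, 0.0, 0.0]
contact_force: [-0.3, 1.6, 5.8]
opening: 0.129
finger_force: 60.0
```

```bash
python3 - <<'E'
from h import *
s=r.get_state();print(s["finger_force"],s["opening"]*88);print(delta([.481,-.20,.25],86.5))
E
```

```text
59.999540112912655 11.323575552697667
(array([  27.5,  177.3, -238.5]), array([ 0. ,  0.1, -2.1]))
```

{"op": "move_arm", "data": {
  "targets": [
    [[0, 0, 0, -10, 0, 0, 0], [0, 0, 0, -30, 0, 0, 0], [0, 0, 0, -60, 0, 0, 0], [0, 0, 0, -95, 0, 0, 0], [0, 0, 0, -130, 0, 0, 0], [0, 0, 0, -165, 0, 0, 0], [0, 0, 0, -200, 0, 0, 0], [0, 0, 0, -225, 0, 0, 0], [0, 0, 0, -235, 0, 0, 0], [0, 0, 0, -235, 0, 0, 0]]
  ]
}}

```text
clock: 7.65
tool_pos: [0.4907, -0.3793, 0.2462]
eef_rot: [0.049, 0.999, -0.0, 0.0]
contact_force: [-0.4, -0.1, -5.0]
opening: 0.128
finger_force: 60.1
```

{"op": "move_arm", "data": {
  "targets": [
    [[0, 2, 10, 0, 0, 0, 0], [0, 6, 30, 0, 0, 0, 0], [0, 10, 55, 0, 0, 0, -0.5], [0, 14, 80, 0, 0, 0, -1], [0, 18, 105, 0, 0, 0, -1.5], [0, 22, 130, 0, 0, 0, -2], [0, 25, 155, 0, 0, 0, -2.1], [0, 27, 170, 0, 0, 0, -2.1], [0, 28, 177, 0, 0, 0, -2.1], [0, 28, 177, 0, 0, 0, -2.1]]
  ]
}}

```text
clock: 8.9
tool_pos: [0.4802, -0.2005, 0.2455]
eef_rot: [0.03, 1.0, -0.0, -0.0]
contact_force: [0.2, -0.2, -4.4]
opening: 0.129
finger_force: 60.1
```

```bash
python3 - <<'E'
from h import *
s=r.get_state();print(s["finger_force"],s["opening"]*88,s["tool_pos"],s["contact_force"]);
img=r.snapshot("scene");crop(img,140,60,440,280,2.6,"pics/s1.png")
b=np.array([.061,.998,0]);zu=np.array([0,0,1.])
E_=np.array([.489,-.010,.088])
R0=Ro.from_quat(s["eef_rot"])
for th in(0,15,25,35,45,50):
    c,q=np.cos(np.radians(th)),np.sin(np.radians(th));tx=b*c-zu*q;tz=b*q+zu*c
    e=E_+np.array([0,0,max(0,(45-th)*.0008)])
    p=e-.184*tx+.003*tz; print(th,p.round(3),(R0.inv().apply(p-s["tool_pos"])*1000).round())
E
```

```text
60.122393975034356 11.344480132578425 [ 0.48015085 -0.20045887  0.24553229] [ 0.17605463 -0.17157031 -4.37812172]
0 [ 0.478 -0.194  0.127] [  3.   7. 119.]
15 [ 0.478 -0.187  0.163] [ 3. 14. 83.]
25 [ 0.479 -0.175  0.184] [ 3. 25. 61.]
35 [ 0.48  -0.159  0.204] [ 3. 42. 42.]
45 [ 0.481 -0.138  0.22 ] [ 3. 63. 25.]
50 [ 0.482 -0.126  0.231] [ 3. 75. 15.]
```

View pics/s1.png

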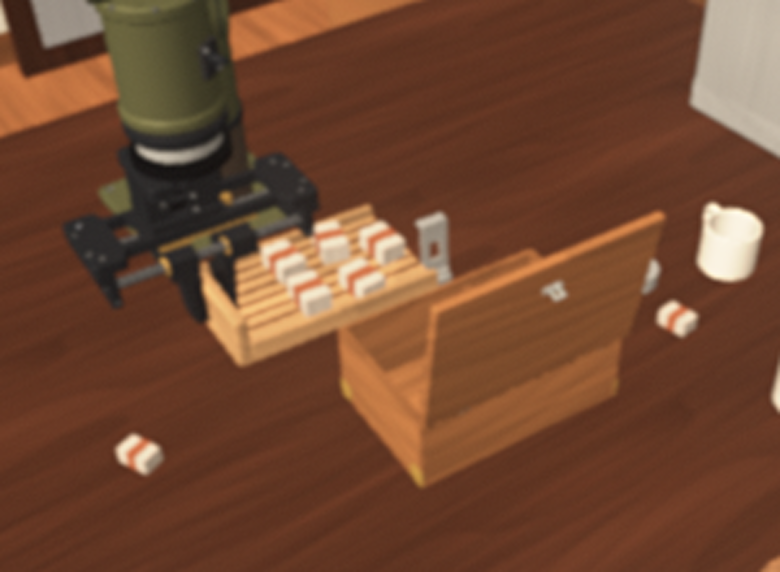

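The tray is held level with five wafers on it, and its open edge is over the box. Pouring slowly now.

{"op": "move_arm", "data": {
  "targets": [
    [[0, 3, 8, 30, 2, 0, 0], [0, 3, 11, 60, 5, 0, 0], [0, 3, 12, 78, 9, 0, 0], [0, 3, 14, 83, 13, 0, 0], [0, 3, 18, 75, 17, 0, 0], [0, 3, 22, 66, 21, 0, 0], [0, 3, 25, 61, 25, 0, 0], [0, 3, 30, 54, 28, 0, 0], [0, 3, 36, 48, 31, 0, 0], [0, 3, 42, 42, 35, 0, 0]]
  ]
}}

```text
clock: 10.2
tool_pos: [0.4807, -0.1585, 0.2041]
eef_rot: [0.03, 0.953, -0.301, -0.008]
contact_force: [-0.1, -0.3, -4.9]
opening: 0.135
finger_force: 60.1
```

```bash
python3 - <<'E'
from h import *
s=r.get_state();print(s["finger_force"],s["opening"]*88,s["tool_pos"],s["contact_force"],s["q"].round(2));
img=r.snapshot("scene");crop(img,140,60,440,280,2.6,"pics/s2.png")
b=np.array([.061,.998,0]);zu=np.array([0,0,1.])
R0=Ro.from_quat(s["eef_rot"])
E_=np.array([.489,-.010,.088])
for th in(35,40,45,50):
    c,q=np.cos(np.radians(th)),np.sin(np.radians(th));tx=b*c-zu*q;tz=b*q+zu*c
    e=E_+np.array([0,0,max(0,(45-th)*.0008)])
    p=e-.184*tx+.003*tz; print(th,p.round(3),(R0.inv().apply(p-s["tool_pos"])*1000).round())
E
```

```text
60.07791308686137 11.86187348595621 [ 0.48071457 -0.15854747  0.204066  ] [-0.07827286 -0.31142896 -4.8592586 ] [-0.57  0.81  0.73  2.08  0.24  0.46  1.29]
35 [ 0.48  -0.159  0.204] [ 1. -0.  0.]
40 [ 0.481 -0.149  0.213] [  1.   3. -13.]
45 [ 0.481 -0.138  0.22 ] [  1.   8. -25.]
50 [ 0.482 -0.126  0.231] [  1.  11. -41.]
```

View pics/s2.png

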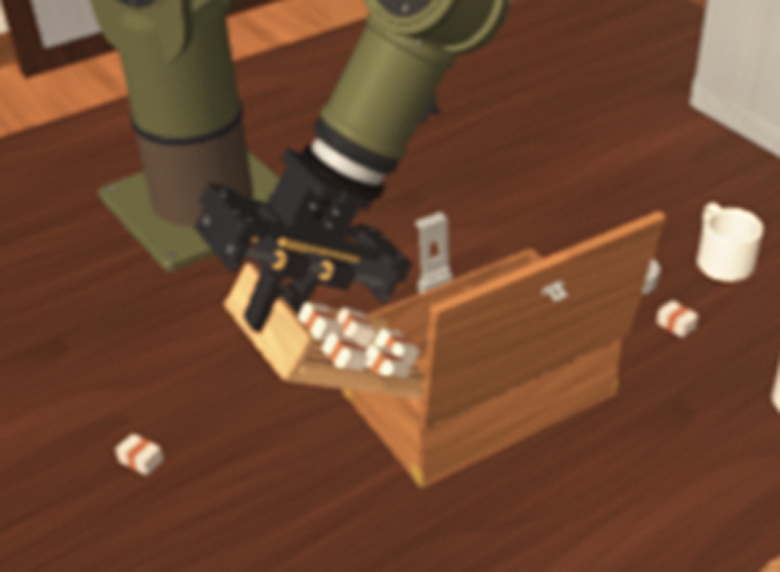

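The wafers still stick at 35°, so I'll tilt further.

{"op": "move_arm", "data": {
  "targets": [
    [[0, 1, 0, 0, 0, 0, 0], [0, 1, 1, -5, 2, 0, 0], [0, 1, 3, -13, 5, 0, 0], [0, 1, 3, -13, 5, 0, 0], [0, 1, 5, -19, 7.5, 0, 0], [0, 1, 8, -25, 10, 0, 0], [0, 1, 8, -25, 10, 0, 0], [0, 1, 8, -25, 10, 0, 0], [0, 1, 8, -25, 10, 0, 0], [0, 1, 8, -25, 10, 0, 0]]
  ]
}}

```text
clock: 11.5
tool_pos: [0.4799, -0.1379, 0.2198]
eef_rot: [0.029, 0.924, -0.382, -0.012]
contact_force: [0.3, 0.2, -2.9]
opening: 0.13
finger_force: 60.0
```

{"op": "move_arm", "data": {
  "targets": [
    [[0, 0, 1, -8, 3, 0, 0], [0, 0, 3, -16, 5, 0, 0], [0, 0, 3, -16, 5, 0, 0], [0, 0, 3, -16, 5, 0, 0], [0, 0, 3, -16, 5, 0, 0], [0, 0, 3, -16, 5, 0, 0]]
  ]
}}

```text
clock: 12.25
tool_pos: [0.4807, -0.1244, 0.2289]
eef_rot: [0.028, 0.906, -0.422, -0.013]
contact_force: [-0.4, 0.0, -3.3]
opening: 0.128
finger_force: 60.0
```

```bash
python3 - <<'E'
from h import *
s=r.get_state();print(s["finger_force"],s["opening"]*88,s["tool_pos"],s["contact_force"],s["q"].round(2));
a=r.snapshot("scene")[60:280,140:440];b=r.snapshot("top")[130:260,230:451]
a=cv2.resize(a,None,fx=2,fy=2,interpolation=3);b=cv2.resize(b,None,fx=2.6,fy=2.6,interpolation=3)[:, :600]
b=cv2.copyMakeBorder(b,0,0,0,600-b.shape[1],0);a=a[:260]if 0 else a
cv2.imwrite("pics/s3.png",np.vstack([a[60:320],b])[:,:,::-1])
E
```

```text
60.00753868371248 11.264172216619752 [ 0.48069698 -0.12437107  0.2289257 ] [-0.39857686  0.0396208  -3.29127588] [-0.82  0.97  0.91  2.04  0.27  0.58  1.15]
```

View pics/s3.png

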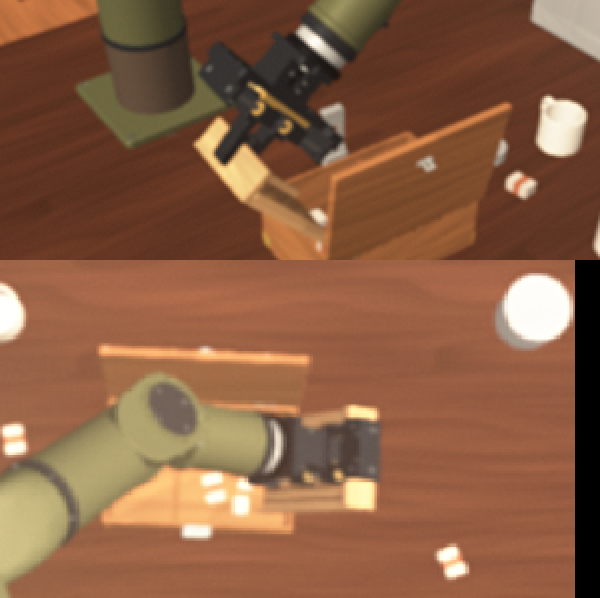

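The held weight has dropped to the empty tray's (about 3 N), and the wafers are in the bay. I'll retract, level the tray and look.

{"op": "move_arm", "data": {
  "targets": [
    [[0, 0, -20, -16, 0, 0, 0], [0, 0, -46, -39, 0, 0, 0], [0, 0, -65, -20, -8, 0, 0], [0, 0, -85, 7, -18, 0, 0], [0, 0, -105, 30, -28, 0, 0], [0, 0, -124, 53, -38, 0, 0], [0, 0, -124, 53, -48, 0, 0], [0, 0, -124, 53, -50, 0, 0], [0, 0, -124, 53, -50, 0, 0]]
  ]
}}

```text
clock: 13.48
tool_pos: [0.4717, -0.2472, 0.2897]
eef_rot: [0.033, 0.999, -0.001, -0.001]
contact_force: [0.9, 0.7, -3.0]
opening: 0.133
finger_force: 60.0
```

```bash
python3 - <<'E'
from h import *
s=r.get_state();print(s["finger_force"],s["opening"]*88,s["tool_pos"],s["contact_force"],s["q"].round(2));
for z in(.10,.011): print(delta([.493,-.3785,z],84.2))
img=r.snapshot("top");crop(img,185,130,451,260,3,"pics/c4.png")
E
```

```text
60.03402069211006 11.730544741236772 [ 0.4716935  -0.24717688  0.28968822] [ 0.92306727  0.67565607 -2.96268001] [ 0.22  0.51  0.27  1.79 -0.17  0.86  2.08]
(array([ -30.2, -129.3,  189.9]), array([-0.1, -0.1,  2. ]))
(array([ -30.3, -129.2,  278.9]), array([-0.1, -0.1,  2. ]))
```

View pics/c4.png

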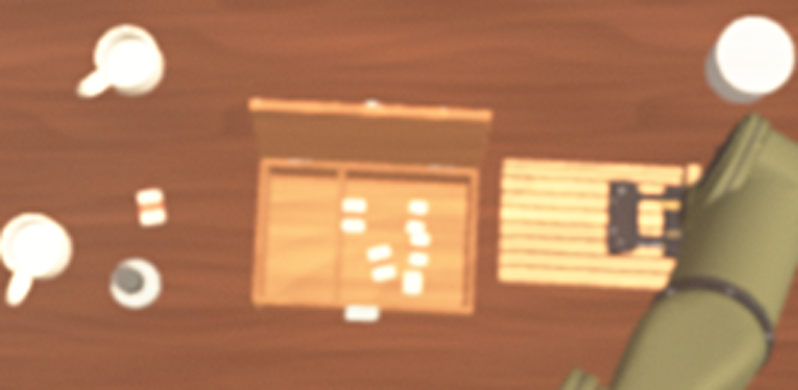

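All five wafers lie in the large bay and the tray is empty. I'll set it back where it was.

{"op": "move_arm", "data": {
  "targets": [
    [[0, -10, -45, 30, 0, 0, 0.5], [0, -20, -90, 70, 0, 0, 1], [0, -30, -129, 120, 0, 0, 2], [0, -30, -129, 170, 0, 0, 2], [0, -30, -129, 220, 0, 0, 2], [0, -30, -129, 250, 0, 0, 2], [0, -30, -129, 265, 0, 0, 2], [0, -30, -129, 274, 0, 0, 2], [0, -30, -129, 278, 0, 0, 2], [0, -30, -129, 278, 0, 0, 2]]
  ]
}}

```text
clock: 14.78
tool_pos: [0.4962, -0.3747, 0.0125]
eef_rot: [0.048, 0.999, -0.0, 0.001]
contact_force: [0.4, -0.1, -3.0]
opening: 0.129
finger_force: 60.0
```

{"op": "move_arm", "data": {
  "targets": [
    [[0, 0, 0, 0.5, 0, 0, 0], [0.4, 0, 0, 0.5, 0, 0, 0], [0.4, 0, 0, 0.5, 0, 0, 0], [0.4, 0, 0, 0.5, 0, 0, 0], [0.4, 0, 0, -20, 0, 0, 0], [0.4, 0, 0, -70, 0, 0, 0], [0.8, 0, 0, -110, 0, 0, 0], [0.8, 0, 0, -130, 0, 0, 0], [0.8, 0, 0, -130, 0, 0, 0]]
  ]
}}

```text
clock: 15.9
tool_pos: [0.4968, -0.3756, 0.1446]
eef_rot: [0.048, 0.999, -0.001, 0.002]
contact_force: [-0.4, -0.4, 0.4]
opening: 0.717
finger_force: 0.0
```

```bash
python3 - <<'E'
from h import *
s=r.get_state();print(s["tool_pos"],s["contact_force"],s["q"].round(2))
a=r.snapshot("top");cv2.imwrite("pics/t5.png",a[:,:,::-1])
E
```

```text
[ 0.49679827 -0.37563512  0.14455688] [-0.41497054 -0.37283258  0.3772578 ] [ 0.46  0.81  0.21  1.67 -0.24  0.68  2.27]
```

View pics/t5.png

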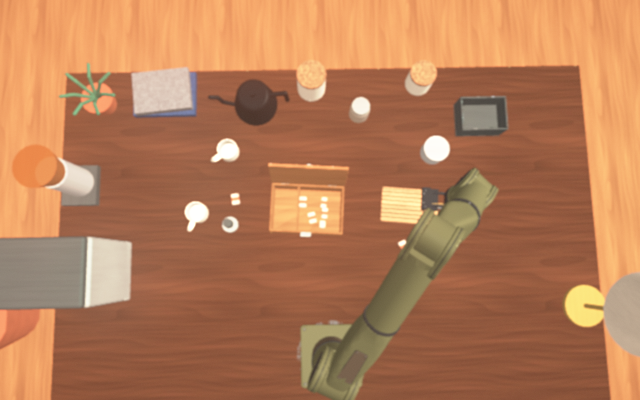

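The tray is flat again and empty. The only loose wafers in view are at (235,199) and (403,244), so I'll take the near one first.

{"op": "move_arm", "data": {
  "targets": [
    [[0.8, 20, 15, 0, 0, 0, 10], [0.8, 50, 35, 0, 0, 0, 20], [0.8, 80, 60, 0, 0, 0, 30], [0.8, 110, 80, 0, 0, 0, 40], [0.8, 140, 102, 0, 0, 0, 50], [0.8, 142, 102, 10, 0, 0, 61], [0.8, 142, 102, 10, 0, 0, 61], [0.8, 142, 102, 10, 0, 0, 61]]
  ]
}}

```text
clock: 16.95
tool_pos: [0.3643, -0.2598, 0.1315]
eef_rot: [0.547, 0.837, -0.0, -0.0]
contact_force: [-0.5, 0.6, -0.4]
opening: 0.799
finger_force: 0.0
```

```bash
cat >> h.py <<'E'
def wafers(name,z=.018,roi=None,show=None):
    """white+copper blobs -> world centre, long-axis yaw"""
    i=r.camera_info(name);im=r.snapshot(name);
    hsv=cv2.cvtColor(im,cv2.COLOR_RGB2HSV)
    w=cv2.inRange(hsv,(0,0,150),(180,70,255))
    k=cv2.getStructuringElement(cv2.MORPH_RECT,(23,23) if name=="wrist" else (5,5))
    w2=cv2.morphologyEx(w,cv2.MORPH_CLOSE,k)
    out=[]
    for c in cv2.findContours(w2,cv2.RETR_EXTERNAL,cv2.CHAIN_APPROX_NONE)[0]:
        (u,v),_,_=rr=cv2.minAreaRect(c);B=cv2.boxPoints(rr)
        Wd=np.array([px2w(i,*b,z) for b in B]);a,b=Wd[1]-Wd[0],Wd[2]-Wd[1]
        l=a if np.linalg.norm(a)>np.linalg.norm(b) else b
        L=sorted([np.linalg.norm(a),np.linalg.norm(b)])
        if .012<L[0]<.05 and .02<L[1]<.06: out.append((Wd.mean(0).round(4)[:2],round(np.degrees(np.arctan2(l[1],l[0]))%180),np.round(L,3),(int(u),int(v))))
    return out
E
python3 - <<'E'
from h import *
s=r.get_state();print(s["tool_pos"],s["q"].round(2))
i=r.camera_info("wrist");print("expect",w2px(i,[.365,-.261,.018]))
for o in wafers("wrist"):print(o)
print()
for o in wafers("top"):print(o)
cv2.imwrite("pics/w6.png",r.snapshot("wrist")[:,:,::-1])
print(delta([.365,-.261,.004],23.6))
E
```

```text
[ 0.36432255 -0.25982435  0.13145506] [ 0.3   0.7   0.35  2.2  -0.71  0.34  1.67]
expect [317.84180927 186.84795973]
(array([ 0.3664, -0.262 ]), 24, array([0.028, 0.036]), (319, 188))

(array([0.413 , 0.0826]), 89, array([0.014, 0.035]), (305, 234))
(array([0.5277, 0.0896]), 179, array([0.025, 0.039]), (302, 201))
(array([0.5412, 0.3272]), 8, array([0.025, 0.037]), (235, 198))
(array([ -1.2,   0. , 127.8]), array([0., 0., 0.]))
```

{"op": "move_arm", "data": {
  "targets": [
    [[0.75, 0, 1, 45, 0, 0, 0], [0.75, 0, 1, 90, 0, 0, 0], [0.75, 0, 1, 120, 0, 0, 0], [0.75, 0, 1, 127, 0, 0, 0], [0, 0, 1, 127, 0, 0, 0], [0, 0, 1, 127, 0, 0, 0], [0, 0, 1, 127, 0, 0, 0], [0, 0, 1, 127, 0, 0, 0], [0, 0, 1, 100, 0, 0, 0], [0, 0, 1, 60, 0, 0, 0]]
  ],
  "newtons": 15
}}

```text
clock: 18.35
tool_pos: [0.3638, -0.2579, 0.0717]
eef_rot: [0.549, 0.836, 0.001, -0.002]
contact_force: [0.1, 0.0, -0.2]
opening: 0.408
finger_force: 15.0
```

```bash
python3 - <<'E'
from h import *
s=r.get_state();print(s["tool_pos"],s["q"].round(2),s["opening"]*88,s["finger_force"])
print(delta([.495,.02,.2],86.5))
E
```

```text
[ 0.36380042 -0.25787062  0.0716781 ] [ 0.38  0.82  0.22  2.23 -0.98  0.19  1.91] 35.86730453834021 14.998873472213745
(array([ 203.3,  231. , -127.4]), array([  0.1,  -0.2, -63.1]))
```

{"op": "move_arm", "data": {
  "targets": [
    [[0, 0, 0, -50, 0, 0, 0], [0, 20, 25, -110, 0, 0, 0], [0, 50, 60, -140, 0, 0, -8], [0, 80, 95, -140, 0, 0, -16], [0, 115, 135, -140, 0, 0, -26], [0, 150, 175, -140, 0, 0, -36], [0, 185, 215, -130, 0, 0, -46], [0, 205, 255, -130, 0, 0, -56], [0, 205, 270, -130, 0, 0, -63], [0, 205, 270, -130, 0, 0, -63]]
  ]
}}

```text
clock: 19.6
tool_pos: [0.5311, 0.0374, 0.2017]
eef_rot: [0.03, 1.0, 0.0, 0.0]
contact_force: [0.1, -0.1, -0.5]
opening: 0.407
finger_force: 15.0
```

```bash
python3 - <<'E'
from h import *
s=r.get_state();print(s["tool_pos"],s["q"].round(2),s["opening"]*88,s["finger_force"])
print(delta([.512,.05,.06],86.5))
E
```

```text
[0.53113422 0.03738093 0.20166705] [-0.43  0.67  0.47  1.91 -0.46  0.68  1.82] 35.803387788035245 14.997864067554474
(array([ 19.9,  11.3, 141.7]), array([0., 0., 0.]))
```

{"op": "move_arm", "data": {
  "targets": [
    [[0, 20, 11, 40, 0, 0, 0], [0, 20, 11, 90, 0, 0, 0], [0, 20, 11, 130, 0, 0, 0], [0, 20, 11, 142, 0, 0, 0], [0.5, 20, 11, 142, 0, 0, 0], [0.55, 20, 11, 142, 0, 0, 0], [0.55, 20, 11, 120, 0, 0, 0], [0.55, 20, 11, 60, 0, 0, 0], [0.7, 20, 11, 0, 0, 0, 0], [0.7, 20, 11, -10, 0, 0, 0]]
  ]
}}

```text
clock: 20.85
tool_pos: [0.5139, 0.0486, 0.2167]
eef_rot: [0.031, 1.0, 0.001, 0.005]
contact_force: [0.1, 0.2, -0.4]
opening: 0.699
finger_force: 0.0
```

{"op": "move_arm", "data": {
  "targets": [
    [[0.75, 10, 50, 0, 0, 0, 0], [0.75, 10, 110, 0, 0, 0, 0], [0.75, 10, 170, 0, 0, 0, 0], [0.75, 10, 225, 0, 0, 0, -5], [0.75, 0, 265, 0, 0, 0, -11.5], [0.75, -12, 278, 30, 0, 0, -11.5], [0.75, -12, 278, 70, 0, 0, -11.5], [0.75, -12, 278, 70, 0, 0, -11.5], [0.75, -12, 278, 70, 0, 0, -11.5]]
  ]
}}

```text
clock: 21.98
tool_pos: [0.5409, 0.3253, 0.1431]
eef_rot: [-0.07, 0.998, 0.0, 0.001]
contact_force: [-0.1, 0.4, 0.3]
opening: 0.746
finger_force: 0.0
```

```bash
python3 - <<'E'
from h import *
s=r.get_state();print(s["tool_pos"],s["q"].round(2),s["opening"]*88,s["finger_force"])
i=r.camera_info("wrist");print("expect",w2px(i,[.541,.327,.018]))
for o in wafers("wrist"):print(o)
print()
for o in wafers("top"):print(o)
a=r.snapshot("wrist");b=r.snapshot("top")[130:260,185:385];b=cv2.resize(b,(640,416),interpolation=3)
cv2.imwrite("pics/m7.png",np.vstack([cv2.resize(a,(480,300)),cv2.resize(b,(480,300))])[:,:,::-1])
print(delta([.541,.327,.004],98))
E
```

```text
[0.5409189  0.32532554 0.14305631] [-0.85  0.86  0.45  1.65 -0.51  0.75  1.55] 65.63722266600819 0.0
expect [321.09582166 182.44387828]
(array([0.5426, 0.3243]), 9, array([0.024, 0.039]), (317, 183))
(array([0.4558, 0.3408]), 38, array([0.048, 0.054]), (355, 72))

(array([0.3566, 0.9787]), 89, array([0.014, 0.031]), (46, 255))
(array([0.413 , 0.0826]), 89, array([0.014, 0.035]), (305, 234))
(array([0.4538, 0.3381]), 10, array([0.042, 0.057]), (231, 223))
(array([0.5035, 0.4918]), 175, array([0.023, 0.054]), (188, 210))
(array([0.5336, 0.3232]), 128, array([0.02 , 0.032]), (236, 200))
(array([ 0.7988, -0.5267]), 89, array([0.03 , 0.036]), (472, 124))
(array([  0.3,   1.1, 139.3]), array([0.1, 0.1, 0. ]))
```

View pics/m7.png

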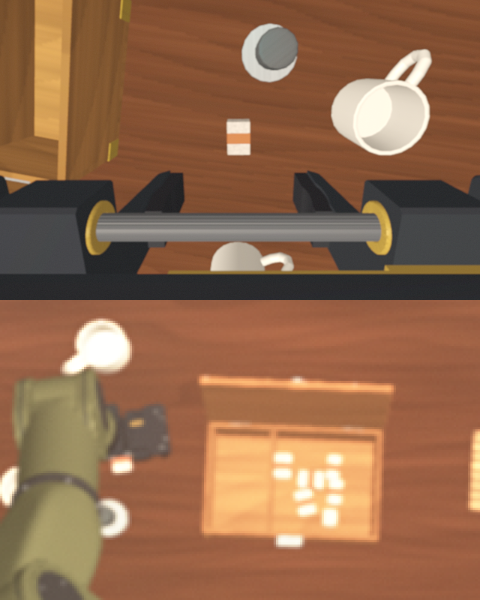

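Six wafers are now in the bay, and wafer A is where I expected it: wrist (238,137) in this view, world (0.542, 0.325).

{"op": "move_arm", "data": {
  "targets": [
    [[0.7, -1, 0, 45, 0, 0, 0], [0.7, -1, 0, 95, 0, 0, 0], [0.7, -1, 0, 130, 0, 0, 0], [0.7, -1, 0, 139, 0, 0, 0], [0, -1, 0, 139, 0, 0, 0], [0, -1, 0, 139, 0, 0, 0], [0, -1, 0, 139, 0, 0, 0], [0, -1, 0, 139, 0, 0, 0], [0, -1, 0, 90, 0, 0, 0], [0, -1, 0, 30, 0, 0, 0]]
  ],
  "newtons": 15
}}

```text
clock: 23.42
tool_pos: [0.5404, 0.3253, 0.1121]
eef_rot: [-0.07, 0.998, -0.001, -0.001]
contact_force: [0.1, 0.2, 0.4]
opening: 0.272
finger_force: 15.0
```

{"op": "move_arm", "data": {
  "targets": [
    [[0, 0, 0, -60, 0, 0, 0], [0, 10, -10, -95, 0, 0, 0], [0, 25, -50, -95, 0, 0, 0], [0, 30, -100, -95, 0, 0, 5], [0, 30, -150, -95, 0, 0, 10], [0, 20, -210, -95, 0, 0, 11.5], [0, 10, -265, -95, 0, 0, 11.5], [0, 0, -300, -90, 0, 0, 11.5], [0, 0, -300, -90, 0, 0, 11.5]]
  ]
}}

```text
clock: 24.55
tool_pos: [0.5834, 0.0252, 0.2019]
eef_rot: [0.033, 0.999, -0.001, 0.0]
contact_force: [-0.3, -0.1, 0.0]
opening: 0.275
finger_force: 15.0
```

```bash
python3 - <<'E'
from h import *
s=r.get_state();print(s["tool_pos"],s["q"].round(2),s["opening"]*88,s["finger_force"])
print(delta([.505,.01,.06],86.5))
E
```

```text
[0.58337323 0.02516883 0.2019117 ] [-0.41  0.73  0.5   1.75 -0.48  0.78  1.84] 24.198492999992737 14.997775554656982
(array([ 77.3, -20.1, 141.9]), array([-0.1,  0. , -0.3]))
```

{"op": "move_arm", "data": {
  "targets": [
    [[0, 40, 0, 0, 0, 0, 0], [0, 73, -20, 0, 0, 0, 0], [0, 73, -25, 40, 0, 0, 0], [0, 73, -25, 90, 0, 0, 0], [0, 73, -25, 130, 0, 0, 0], [0, 73, -25, 140, 0, 0, 0], [0.4, 73, -25, 140, 0, 0, 0], [0.4, 73, -25, 140, 0, 0, 0], [0.4, 73, -25, 100, 0, 0, 0], [0.4, 73, -25, 40, 0, 0, 0]]
  ]
}}

```text
clock: 25.8
tool_pos: [0.5083, 0.0084, 0.1632]
eef_rot: [0.03, 1.0, 0.0, -0.001]
contact_force: [0.8, 0.6, 0.2]
opening: 0.399
finger_force: 0.0
```

{"op": "move_arm", "data": {
  "targets": [
    [[0.8, 10, 30, -30, 0, 0, 0], [0.8, 30, 80, -40, 0, 0, 0], [0.8, 50, 140, -40, 0, 0, 0], [0.8, 65, 200, -40, 0, 0, 0], [0.8, 75, 255, -40, 0, 0, 0], [0.8, 80, 300, -40, 0, 0, 0], [0.8, 80, 340, -30, 0, 0, 0], [0.8, 80, 340, -10, 0, 0, 0], [0.8, 80, 340, -10, 0, 0, 0]]
  ]
}}

```text
clock: 26.92
tool_pos: [0.4486, 0.3525, 0.1719]
eef_rot: [0.03, 1.0, -0.0, -0.001]
contact_force: [-0.4, -0.2, 0.8]
opening: 0.804
finger_force: 0.0
```

```bash
python3 - <<'E'
from h import *
s=r.get_state();print(s["tool_pos"],s["q"].round(2),s["opening"]*88,s["contact_force"])
i=r.camera_info("wrist");print("expect",w2px(i,[.4506,.342,.078]),w2px(i,[.4506,.342,0.02]))
for o in wafers("wrist",.02):print(o)
a=r.snapshot("wrist");b=r.snapshot("top")[110:260,215:415];
cv2.imwrite("pics/m8.png",np.vstack([cv2.resize(a,(480,300)),cv2.resize(b,(400,300),interpolation=3)[:, :400].repeat(1,1) if 0 else cv2.copyMakeBorder(cv2.resize(b,(400,300),interpolation=3),0,0,0,80,0)])[:,:,::-1])
E
```

```text
[0.44856533 0.35246222 0.17193248] [-1.06  0.78  0.57  1.82 -0.61  0.72  1.36] 70.77612183349453 [-0.43899347 -0.18123915  0.84832561]
expect [304.69533208 196.03933998] [307.07211511 177.98907181]
```

View pics/m8.png

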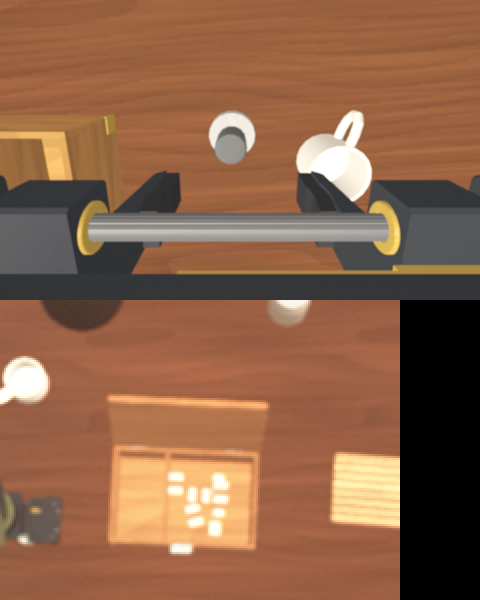

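All seven wafers are in the bay. The tamper stands where predicted, with its handle at (230,148) in this half-size wrist view. I'll grip it by the handle.

{"op": "move_arm", "data": {
  "targets": [
    [[0.65, -3, -9, 0, 0, 0, 0], [0.65, -3, -9, 40, 0, 0, 0], [0.65, -3, -9, 90, 0, 0, 0], [0.65, -3, -9, 125, 0, 0, 0], [0.65, -3, -9, 134, 0, 0, 0], [0, -3, -9, 134, 0, 0, 0], [0, -3, -9, 134, 0, 0, 0], [0, -3, -9, 134, 0, 0, 0], [0, -3, -9, 134, 0, 0, 0]]
  ],
  "newtons": 35
}}

```text
clock: 28.2
tool_pos: [0.453, 0.3441, 0.0391]
eef_rot: [0.03, 1.0, 0.001, 0.001]
contact_force: [0.8, 1.6, 7.1]
opening: 0.356
finger_force: 35.0
```

```bash
python3 - <<'E'
from h import *
s=r.get_state();print(s["tool_pos"],s["q"].round(2),s["opening"]*88,s["finger_force"])
p=np.array([.4939,.0739])+np.array([[.998,.061],[-.061,.998]])@np.array([0,.0755]);print(p)
for z in (.19,.048):print(delta([*p,z],86.5))
E
```

```text
[0.45295272 0.34410864 0.03908872] [-0.94  0.96  0.37  1.88 -0.77  0.44  1.5 ] 31.326398526447885 35.00053243331422
[0.4985055 0.149249 ]
(array([ -57.5, -191.4, -151.2]), array([0.1, 0.1, 0. ]))
(array([ -57.2, -191.7,   -9.2]), array([0.1, 0.1, 0. ]))
```

{"op": "move_arm", "data": {
  "targets": [
    [[0, 0, 0, -30, 0, 0, 0], [0, 0, 0, -80, 0, 0, 0], [0, 0, 0, -130, 0, 0, 0], [0, 0, 0, -155, 0, 0, 0], [0, -15, -45, -155, 0, 0, 0], [0, -30, -95, -155, 0, 0, 0], [0, -45, -145, -155, 0, 0, 0], [0, -57, -185, -155, 0, 0, 0], [0, -57, -191, -155, 0, 0, 0], [0, -57, -191, -155, 0, 0, 0]]
  ]
}}

```text
clock: 29.45
tool_pos: [0.4966, 0.1492, 0.1925]
eef_rot: [0.031, 1.0, 0.0, -0.001]
contact_force: [0.7, 0.5, -2.9]
opening: 0.35
finger_force: 35.0
```

```bash
python3 - <<'E'
from h import *
s=r.get_state();print(s["tool_pos"],s["q"].round(2),s["opening"]*88,s["finger_force"],s["contact_force"])
print(delta([.4985,.1492,.048],86.5))
a=r.snapshot("wrist");b=r.snapshot("top")[110:260,215:415];
cv2.imwrite("pics/m9.png",np.vstack([cv2.resize(a,(480,300)),cv2.copyMakeBorder(cv2.resize(b,(400,300),interpolation=3),0,0,0,80,0)])[:,:,::-1])
E
```

```text
[0.49663396 0.1492236  0.19253565] [-0.7   0.68  0.54  1.95 -0.56  0.66  1.71] 30.827448082858 34.99812316586031 [ 0.67945653  0.49911765 -2.89933529]
(array([ -2.1,   0. , 144.5]), array([ 0. , -0.1, -0. ]))
```

View pics/m9.png

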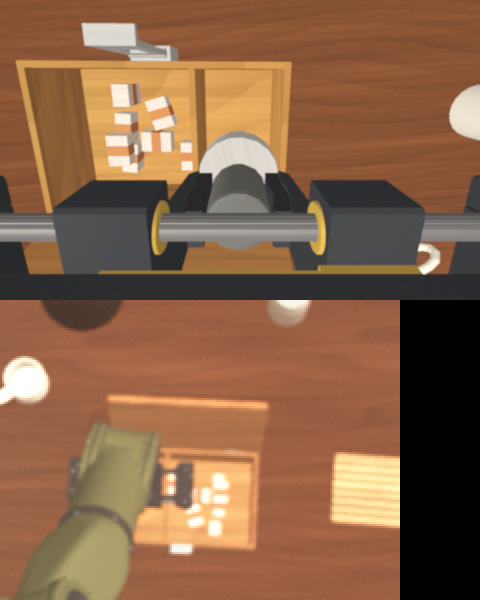

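{"op": "move_arm", "data": {
  "targets": [
    [[0, -2, 0, 40, 0, 0, 0], [0, -2, 0, 80, 0, 0, 0], [0, -2, 0, 115, 0, 0, 0], [0, -2, 0, 135, 0, 0, 0], [0, -2, 0, 143.5, 0, 0, 0], [0, -2, 0, 143.5, 0, 0, 0], [0, -2, 0, 144, 0, 0, 0]]
  ]
}}

```text
clock: 30.42
tool_pos: [0.4999, 0.1494, 0.0495]
eef_rot: [0.03, 1.0, 0.0, 0.001]
contact_force: [-0.0, 0.8, -2.5]
opening: 0.352
finger_force: 35.0
```

{"op": "move_arm", "data": {
  "targets": [
    [[0.42, 0, 0, 0, 0, 0, 0], [0.42, 0, 0, 0, 0, 0, 0], [0.42, 0, 0, 0, 0, 0, 0], [0.42, 0, 0, -20, 0, 0, 0], [0.42, 0, 0, -50, 0, 0, 0], [0.42, 0, 0, -100, 0, 0, 0], [0.42, 0, 0, -160, 0, 0, 0], [0.42, 0, 0, -220, 0, 0, 0], [0.42, 0, 0, -270, 0, 0, 0], [0, 0, 0, -290, 0, 0, 0]]
  ]
}}

```text
clock: 31.68
tool_pos: [0.5003, 0.1487, 0.3419]
eef_rot: [0.031, 1.0, 0.001, 0.002]
contact_force: [0.4, 0.5, -0.7]
opening: 0.333
finger_force: 0.0
```

```bash
python3 - <<'E'
from h import *
s=r.get_state();print(s["tool_pos"],s["q"].round(2),s["opening"]*88,s["finger_force"],s["contact_force"])
i=r.camera_info("wrist");a=r.snapshot("wrist");b=r.snapshot("top")[110:260,215:415]
print("tamper top/foot expect",w2px(i,[.4985,.1492,.086])*.75,w2px(i,[.4985,.1492,.028])*.75)
cv2.imwrite("pics/m10.png",np.vstack([cv2.resize(a,(480,300)),cv2.copyMakeBorder(cv2.resize(b,(400,300),interpolation=3),0,0,0,80,0)])[:,:,::-1])
t=r.camera_info("top")
# lid edge: bar top row in top image at box y=0; predicted v for lid angles (outer/inner edges)
for th in(1.57,1.65,1.75,1.9):
    for d in(0,.010):
        bx=.081+.165*np.cos(th)*1 + d*0; 
        # outer surface through hinge axis+10mm
        X=.081+(-.165*np.cos(th))+ (0.01-d)*np.sin(th); Z=.095+.165*np.sin(th)+(0.01-d)*np.cos(th)
        w=np.array([.4939+.998*X,.0739-.061*X,Z]);print(th,d,w.round(3),w2px(t,w).round(1))
E
```

```text
[0.50031946 0.1486706  0.34188339] [-0.82  0.51  0.73  1.76 -0.4   1.02  1.56] 29.28712030765503 0.0 [ 0.42185236  0.46954032 -0.70719458]
tamper top/foot expect [238.76035065 114.78453403] [238.61137827 109.54054815]
1.57 0 [0.585 0.068 0.26 ] [308.  173.4]
1.57 0.01 [0.575 0.069 0.26 ] [307.9 176.6]
1.65 0 [0.598 0.068 0.259] [308.2 169.3]
1.65 0.01 [0.588 0.068 0.259] [308.  172.4]
1.75 0 [0.614 0.067 0.256] [308.4 164.3]
1.75 0.01 [0.604 0.067 0.257] [308.3 167.3]
1.9 0 [0.637 0.065 0.248] [308.8 157.4]
1.9 0.01 [0.628 0.066 0.251] [308.6 160.2]
```

View pics/m10.png

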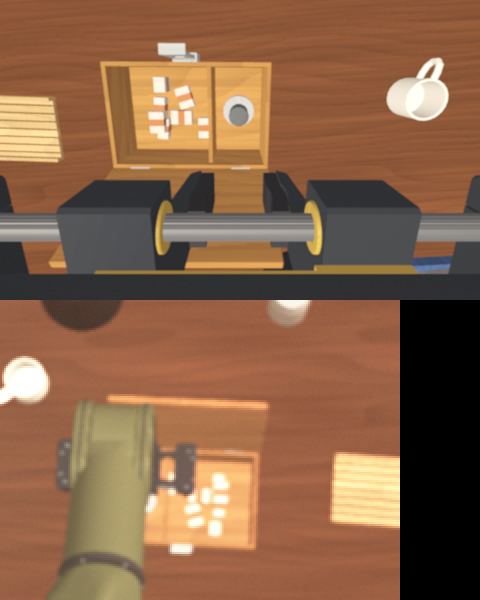

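The tamper stands upright in the small bay at (238,113), and all the wafers lie low in the large bay. Next is the lid, pushed from behind along an arc.

```bash
python3 - <<'E'
from h import *
s=r.get_state();R0=Ro.from_quat(s["eef_rot"])
def tgt(X,Y,Z):
    w=np.array([.4939+.998*X+.061*Y,.0739-.061*X+.998*Y,Z]);return (R0.inv().apply(w-s["tool_pos"])*1000).round(),w.round(3)
print(tgt(.17,-.03,.342),tgt(.17,-.03,.215))
S=np.array([.17,.215])
for th in np.arange(1.8,-.01,-.15):
    rho=.115;h=.010+.009*np.sin(th);X=.081-rho*np.cos(th)+h*np.sin(th);Z=.095+rho*np.sin(th)+h*np.cos(th)
    print(round(th,2),"tx,tz",np.round([-(X-S[0])*1000,-(Z-S[1])*1000]))
E
```

```text
(array([-168., -105.,   -1.]), array([0.662, 0.034, 0.342])) (array([-167., -106.,  126.]), array([0.662, 0.034, 0.215]))
1.8 tx,tz [45. 12.]
1.65 tx,tz [61.  7.]
1.5 tx,tz [78.  4.]
1.35 tx,tz [96.  4.]
1.2 tx,tz [114.   6.]
1.05 tx,tz [131.  11.]
0.9 tx,tz [147.  19.]
0.75 tx,tz [162.  30.]
0.6 tx,tz [175.  43.]
0.45 tx,tz [186.  57.]
0.3 tx,tz [195.  74.]
0.15 tx,tz [201.  92.]
0.0 tx,tz [204. 110.]
```

{"op": "move_arm", "data": {
  "targets": [
    [[0, -40, -30, 0, 0, 0, 0], [0, -85, -60, 0, 0, 0, 0], [0, -130, -90, 0, 0, 0, 0], [0, -168, -105, 0, 0, 0, 0], [0, -168, -105, 0, 0, 0, 0], [0, -168, -105, 45, 0, 0, 0], [0, -168, -105, 90, 0, 0, 0], [0, -168, -105, 126, 0, 0, 0], [0, -168, -105, 126, 0, 0, 0]]
  ]
}}

```text
clock: 32.9
tool_pos: [0.6572, 0.0355, 0.2092]
eef_rot: [0.03, 1.0, 0.0, -0.004]
contact_force: [-0.5, 0.7, 0.0]
opening: 0.005
finger_force: 0.0
```

{"op": "move_arm", "data": {
  "targets": [
    [[0, 20, 0, 10, 0, 0, 0], [0, 40, 0, 10, 0, 0, 0], [0, 50, 0, 8, 0, 0, 0], [0, 61, 0, 7, 0, 0, 0], [0, 70, 0, 5, 0, 0, 0], [0, 78, 0, 4, 0, 0, 0], [0, 87, 0, 4, 0, 0, 0], [0, 96, 0, 4, 0, 0, 0], [0, 105, 0, 5, 0, 0, 0], [0, 114, 0, 6, 0, 0, 0]]
  ]
}}

```text
clock: 34.15
tool_pos: [0.5462, 0.0407, 0.2067]
eef_rot: [0.03, 1.0, -0.0, 0.0]
contact_force: [2.8, -0.0, -0.9]
opening: 0.005
finger_force: 1.0
```

```bash
python3 - <<'E'
from h import *
s=r.get_state();print(s["tool_pos"],s["q"].round(2),s["contact_force"],s["clock"])
E
```

```text
[0.5462337  0.0406938  0.20666208] [-0.49  0.7   0.58  1.86 -0.55  0.75  1.91] [ 2.78299515 -0.02652787 -0.86385834] 34.15
```

{"op": "move_arm", "data": {
  "targets": [
    [[0, 9, 0, 2, 0, 0, 0], [0, 17, 0, 5, 0, 0, 0], [0, 25, 0, 9, 0, 0, 0], [0, 33, 0, 13, 0, 0, 0], [0, 41, 0, 18, 0, 0, 0], [0, 48, 0, 24, 0, 0, 0], [0, 55, 0, 30, 0, 0, 0], [0, 61, 0, 37, 0, 0, 0], [0, 67, 0, 44, 0, 0, 0], [0, 72, 0, 51, 0, 0, 0]]
  ]
}}

```text
clock: 35.4
tool_pos: [0.4745, 0.0452, 0.1552]
eef_rot: [0.03, 1.0, 0.0, -0.0]
contact_force: [0.4, 1.0, 0.3]
opening: 0.007
finger_force: 0.5
```

{"op": "move_arm", "data": {
  "targets": [
    [[0, 5, 0, 8, 0, 0, 0], [0, 9, 0, 17, 0, 0, 0], [0, 12, 0, 26, 0, 0, 0], [0, 15, 0, 35, 0, 0, 0], [0, 17, 0, 44, 0, 0, 0], [0, 18, 0, 50, 0, 0, 0], [0, 18, 0, 53, 0, 0, 0], [0, 18, 0, 53, 0, 0, 0]]
  ]
}}

```text
clock: 36.4
tool_pos: [0.4568, 0.0463, 0.1051]
eef_rot: [0.031, 1.0, 0.001, 0.001]
contact_force: [-5.6, 1.0, 35.9]
opening: 0.002
finger_force: 17.8
```

```bash
python3 - <<'E'
from h import *
s=r.get_state();print(s["tool_pos"],s["q"].round(2),s["contact_force"],s["clock"])
E
```

```text
[0.45681383 0.04625918 0.10514297] [-0.38  0.76  0.3   2.19 -0.77  0.3   2.09] [-5.55194103  0.95794735 35.91096906] 36.4
```

The lid is shut: the tip met 36 N at z = 0.105, which is the height of the lid's top face. Now I'll lift, turn and straddle the hasp.

{"op": "move_arm", "data": {
  "targets": [
    [[0, 0, 0, -40, 0, 0, 0], [0.4, 0, 5, -90, 0, 0, 10], [0.8, 5, 10, -130, 0, 0, 20], [0.8, 10, 15, -150, 0, 0, 30], [0.8, 20, 20, -150, 0, 0, 40], [0.8, 30, 25, -150, 0, 0, 50], [0.8, 40, 30, -150, 0, 0, 60], [0.8, 50, 30, -150, 0, 0, 70], [0.8, 60, 30, -150, 0, 0, 80], [0.8, 65, 30, -150, 0, 0, 90]]
  ]
}}

```text
clock: 37.65
tool_pos: [0.3929, 0.0804, 0.2523]
eef_rot: [0.73, 0.683, -0.0, -0.001]
contact_force: [-0.9, -0.7, 0.5]
opening: 0.797
finger_force: 0.0
```

```bash
cat >> h.py <<'E'
def boxpos(s):
    d=s["tool_pos"]-[.4939,.0739,0];return np.round([.998*d[0]-.061*d[1],.061*d[0]+.998*d[1],d[2]],4)
E
python3 - <<'E'
from h import *
s=r.get_state();print(s["tool_pos"],boxpos(s),s["q"].round(2),s["contact_force"],s["clock"],s["opening"])
def bw(X,Y,Z):return np.array([.4939+.998*X+.061*Y,.0739-.061*X+.998*Y,Z])
print(delta(bw(-.10,0,.145),-3.5))
# hasp angle: predicted pixels of tip in top camera vs bright blob
t=r.camera_info("wrist")
for f in(1.57,1.7,1.9,0.): print(f,[w2px(t,bw(-.087+.064*np.cos(f),y,.109+.064*np.sin(f))).round() for y in(-.015,.015)])
im=r.snapshot("wrist");cv2.imwrite("pics/w11.png",im[:,:,::-1])
m=cv2.inRange(cv2.cvtColor(im,cv2.COLOR_RGB2HSV),(0,0,140),(180,60,255))
for k in cv2.connectedComponentsWithStats(m)[2]:
    if 100<k[4]<30000: print(k)
E
```

```text
[0.39286367 0.08044438 0.25231299] [-0.1012  0.0004  0.2523] [-0.99  0.68  1.2   2.21 -0.87  0.87  0.71] [-0.85852464 -0.67443554  0.5328806 ] 37.65 0.797422023413266
(array([ -0.4,   1.4, 107.3]), array([-0.1, -0. , -0.3]))
1.57 [array([338., 219.]), array([339., 177.])]
1.7 [array([326., 219.]), array([326., 176.])]
1.9 [array([308., 218.]), array([307., 176.])]
0.0 [array([408., 194.]), array([411., 159.])]
[547  60  11  40 199]
[ 325  152   20   71 1147]
[374 166   8  24 185]
[ 118  309  401   13 3953]
```

{"op": "move_arm", "data": {
  "targets": [
    [[0.8, 0, 1, 40, 0, 0, 0], [0.8, 0, 1, 80, 0, 0, 0], [0.8, 0, 1, 107, 0, 0, 0], [0.8, 0, 1, 107, 0, 0, 0], [0.8, 0, 1, 107, 0, 0, 0]]
  ]
}}

```text
clock: 38.33
tool_pos: [0.3955, 0.0789, 0.1464]
eef_rot: [0.729, 0.685, 0.0, 0.001]
contact_force: [-0.3, -0.5, 0.3]
opening: 0.799
finger_force: 0.0
```

{"op": "move_arm", "data": {
  "targets": [
    [[0.8, 0, 10, 0, 0, 0, 0], [0.8, 0, 20, 0, 0, 0, 0], [0.8, 0, 30, 0, 0, 0, 0], [0.8, 0, 40, 0, 0, 0, 0], [0.8, 0, 50, 0, 0, 0, 0], [0.8, 0, 60, 0, 0, 0, 0], [0.8, 0, 70, 0, 0, 0, 0], [0.8, 0, 78, 0, 0, 0, 0], [0.8, 0, 85, 0, 0, 0, 0], [0.8, 0, 85, 0, 0, 0, 0]]
  ]
}}

```text
clock: 39.58
tool_pos: [0.4806, 0.0748, 0.1458]
eef_rot: [0.728, 0.685, 0.0, 0.0]
contact_force: [-1.1, -0.3, -0.2]
opening: 0.799
finger_force: 0.0
```

```bash
python3 - <<'E'
from h import *
s=r.get_state();print(s["tool_pos"],boxpos(s),s["q"].round(2),s["contact_force"],s["clock"],s["opening"])
E
```

```text
[0.48058943 0.07484409 0.14575222] [-1.330e-02  1.000e-04  1.458e-01] [-0.61  0.77  0.62  2.09 -0.86  0.56  0.58] [-1.09233886 -0.32884158 -0.22284524] 39.575 0.7986397093294432
```

{"op": "move_arm", "data": {
  "targets": [
    [[0.8, 0, 2, -25, 0, 0, 0], [0.5, 0, 0, -60, 0, 0, 0], [0, 0, -15, -85, 0, 0, 0], [0, 0, -29, -85, 0, 0, 0], [0, 0, -29, -85, 0, 0, 0], [0, 0, -29, -85, 0, 0, 0], [0, 0, -29, -85, 0, 0, 0]]
  ]
}}

```text
clock: 40.45
tool_pos: [0.4511, 0.0766, 0.2302]
eef_rot: [0.728, 0.685, -0.0, -0.0]
contact_force: [0.7, -0.0, 0.0]
opening: 0.145
finger_force: 0.0
```

```bash
python3 - <<'E'
from h import *
s=r.get_state();print(boxpos(s),s["q"].round(2),s["contact_force"],s["clock"],s["opening"])
def bw(X,Y,Z):return np.array([.4939+.998*X+.061*Y,.0739-.061*X+.998*Y,Z])
for n in("wrist","top","scene"):
    t=r.camera_info(n)
    for f in(1.57,1.2,.8,.5,0.): print(n,f,[w2px(t,bw(-.087+.064*np.cos(f),y,.109+.064*np.sin(f))).round() for y in(-.015,.015)])
    im=r.snapshot(n);cv2.imwrite(f"pics/{n}12.png",im[:,:,::-1])
    m=cv2.inRange(cv2.cvtColor(im,cv2.COLOR_RGB2HSV),(0,0,140),(180,60,255))
    e=w2px(t,bw(-.05,0,.13))
    for k in cv2.connectedComponentsWithStats(m)[2]:
        if 10<k[4]<30000 and abs(k[0]-e[0])<100 and abs(k[1]-e[1])<60: print(k)
E
```

```text
[-4.290e-02  1.000e-04  2.302e-01] [-0.75  0.62  0.8   2.09 -0.69  0.72  0.44] [ 0.66529604 -0.01781076  0.02296714] 40.45 0.14493711474735665
wrist 1.57 [array([246., 231.]), array([243., 184.])]
wrist 1.2 [array([284., 228.]), array([283., 182.])]
wrist 0.8 [array([318., 221.]), array([318., 177.])]
wrist 0.5 [array([334., 214.]), array([334., 173.])]
wrist 0.0 [array([342., 201.]), array([343., 164.])]
[ 258  156   73   70 2805]
top 1.57 [array([310., 233.]), array([301., 233.])]
top 1.2 [array([311., 226.]), array([301., 226.])]
top 0.8 [array([311., 220.]), array([302., 219.])]
top 0.5 [array([311., 217.]), array([302., 216.])]
top 0.0 [array([311., 215.]), array([302., 215.])]
[308 230   5   7  18]
scene 1.57 [array([301., 147.]), array([311., 144.])]
scene 1.2 [array([306., 153.]), array([315., 149.])]
scene 0.8 [array([310., 161.]), array([320., 158.])]
scene 0.5 [array([313., 168.]), array([322., 164.])]
scene 0.0 [array([314., 179.]), array([324., 175.])]
[409 139  24  28 505]
[302 157  19  11  67]
[363 189  10   6  24]
[312 212  10   7  28]
```

The hasp stands at about 0.7 rad, so I'll push it down flat.

{"op": "move_arm", "data": {
  "targets": [
    [[0, 0, 0, 35, 0, 0, 0], [0, 0, 0, 62, 0, 0, 0], [0, 0, 3, 70, 0, 0, 0], [0, 0, 7, 78, 0, 0, 0], [0, 0, 11, 86, 0, 0, 0], [0, 0, 15, 94, 0, 0, 0], [0, 0, 18, 101, 0, 0, 0], [0, 0, 20, 107, 0, 0, 0], [0, 0, 20, 110, 0, 0, 0], [0, 0, 20, 110, 0, 0, 0]]
  ]
}}

```text
clock: 41.85
tool_pos: [0.4702, 0.0755, 0.1204]
eef_rot: [0.728, 0.685, -0.0, -0.0]
contact_force: [0.3, -0.5, -0.1]
opening: 0.004
finger_force: 0.0
```

```bash
python3 - <<'E'
from h import *
s=r.get_state();print(boxpos(s),s["q"].round(2),s["contact_force"],s["clock"],s["opening"])
E
```

```text
[-0.0237  0.0002  0.1204] [-0.57  0.79  0.53  2.13 -0.92  0.47  0.63] [ 0.31084505 -0.47265221 -0.09077144] 41.85 0.004290779691936998
```

{"op": "move_arm", "data": {
  "targets": [
    [[0, 0, 0, 2, 0, 0, 0], [0, 0, 0, 4, 0, 0, 0], [0, 0, 0, 5, 0, 0, 0], [0, 0, 0, 5, 0, 0, 0]]
  ]
}}

```text
clock: 42.35
tool_pos: [0.4708, 0.0754, 0.118]
eef_rot: [0.729, 0.685, 0.002, -0.0]
contact_force: [-5.6, 0.8, 27.0]
opening: 0.004
finger_force: 13.7
```

{"op": "move_arm", "data": {
  "targets": [
    [[0, 0, 0, 1, 0, 0, 0], [0, 0, 0, 2, 0, 0, 0], [0, 0, 0, 3, 0, 0, 0], [0, 0, 0, 3, 0, 0, 0]]
  ]
}}

```text
clock: 42.85
tool_pos: [0.471, 0.0754, 0.1169]
eef_rot: [0.729, 0.685, 0.003, -0.0]
contact_force: [-8.9, 1.9, 49.4]
opening: 0.007
finger_force: 24.7
```

{"op": "move_arm", "data": {
  "targets": [
    [[0, 0, 0, -10, 0, 0, 0], [0, 0, 0, -50, 0, 0, 0], [0, 0, -20, -110, 0, 0, 0], [0, 0, -50, -170, 0, 0, 0], [0, 0, -80, -200, 0, 0, 0], [0, 0, -80, -200, 0, 0, 0]]
  ]
}}

```text
clock: 43.6
tool_pos: [0.3899, 0.081, 0.3142]
eef_rot: [0.728, 0.686, 0.002, -0.001]
contact_force: [0.4, 0.5, 0.5]
opening: 0.002
finger_force: 0.0
```

```bash
python3 - <<'E'
from h import *
s=r.get_state();print(boxpos(s),s["q"].round(2),s["contact_force"],s["clock"],s["opening"])
def bw(X,Y,Z):return np.array([.4939+.998*X+.061*Y,.0739-.061*X+.998*Y,Z])
t=r.camera_info("wrist");im=r.snapshot("wrist")
for f in(.3,.1,0.): print(f,[w2px(t,bw(-.087+.064*np.cos(f),y,.109+.064*np.sin(f))).round() for y in(-.015,.015)])
b=r.snapshot("top")
cv2.imwrite("pics/f13.png",np.vstack([im,cv2.resize(b[80:270,160:464],(640,400),interpolation=3)])[:,:,::-1])
x=cv2.imread("pics/f13.png");sc=r.snapshot("scene")[:,:,::-1]
a=im[120:260,200:460,::-1]
cv2.imwrite("pics/f14.png",np.vstack([cv2.resize(a,(520,280),interpolation=3),cv2.resize(np.ascontiguousarray(sc[100:290,110:460]),(520,282),interpolation=3)]))
E
```

```text
[-0.1042  0.0007  0.3142] [-0.99  0.42  1.    2.12 -0.49  0.84  0.25] [0.4462071  0.47108971 0.46615465] 43.6 0.0018977869166594723
0.3 [array([397., 184.]), array([399., 153.])]
0.1 [array([397., 181.]), array([398., 151.])]
0.0 [array([396., 179.]), array([397., 150.])]
```

View pics/f14.png

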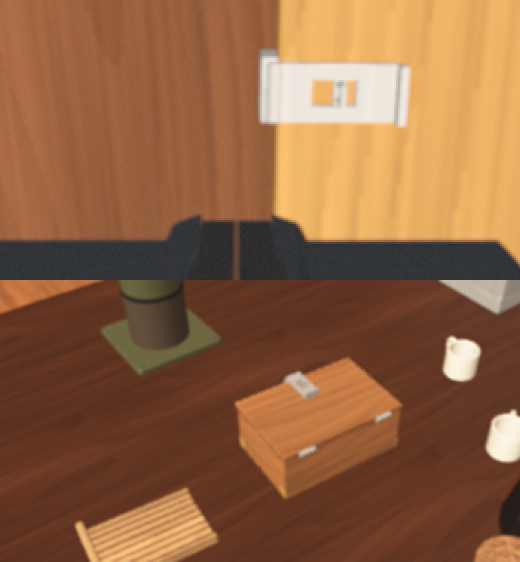

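The hasp lies flat on the shut lid with the catch through its slot, at (340,93) in the crop. The tray lies flat and no wafers are left outside, so I'm handing in.

```bash
python3 -c "
from plant import r
print(r.finish_job())"
```

```text
the job is handed in; nothing more can be done
None
```

The job is handed in at about 44 s of the 200 s allowed, with no verdict returned: seven wafers (five off the tray, the only two I could see on the dresser) are in the large bay, the tamper stands in the small bay, the tray is back flat on the dresser, the lid is shut and the hasp lies flat over its catch.

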